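Load the blotting cassette and set the run timer to 4

ROBOT

A 6-joint arm with a two-finger parallel gripper is mounted at the origin on the work surface. World frame = base frame: x ahead of the robot, y to its left, z up, the work surface at z = 0. Lengths are in m, angles in rad, forces in N, time in s.
With the tool pointing down it reaches from about 0.25 to 0.85 m from the base axis. Payload 12.5 kg.
Tool frame: the origin (TCP) lies at the very end of the fingers, on their centre line; the grasp point (between the pads) lies 19 mm behind it; z points along the fingers, y is the line along which they close (so a half turn about z gives the same grasp; the last joint's range is limited). The gripper opens to 93 mm and grips with 3 to 60 N. Pads are 15 mm wide; open, the fingers measure 128 mm over their backs; the gripper's body (75 mm by 188 mm) begins 65 mm behind the grasp point.
Start: joints at [-1.329, 0.351, 1.652, -0, 1.139, -0.085], TCP at [0.177, -0.521, 0.191] pointing down, gripper open.
Joint ranges: [-2.75, 2.75], [-0.79, 2.1], [0.01, 2.65], [-1.57, 4.71], [0.07, 3.14], [-2.87, 2.87]. Speed limits (rad/s): [2.22, 2.22, 2.79, 3.14, 3.14, 3.14].

INTERFACE

Orientations are given as a unit quaternion [w, x, y, z].
In Python, from plant import ctrl gives the robot as it stands.
- The arm moves only by the tool drive_effector, called as a command line: name --pt "numbers of a row" for each row, then --argument value for the rest. Schema: {"type":"object","properties":{"ticks":{"type":"array","items":{"type":"object","properties":{"jaw":{"type":"number"},"dx":{"type":"number"},"dy":{"type":"number"},"dz":{"type":"number"},"yaw":{"type":"number"}},"additionalProperties":false,"required":["jaw"]},"minItems":1,"maxItems":20},"only":{"type":"string"},"quiet":{"type":"boolean"},"lines":{"type":"string"}},"required":["ticks"],"additionalProperties":false}. ticks is a list of rows, 1 to 20 of them, each an object with the fields jaw (the finger opening in m), dx, dy, dz (the shift in m), yaw (a turn about the tool's z in rad); a field left out counts as zero (the opening has to be given); each row is the pose to reach, as a shift and turn from the pose commanded when the call began, along the tool's axes at that moment; what a row does not reach only later rows make up. A row lasts 1/8 s, in which the tool goes at most 0.0625 m and 0.188 rad, less where a joint would pass 70% of its speed; a pose out of reach is approached as far as the arm can. The fingers move at their own pace and stop on an object; the grip force is fixed at half the most. Time passes only in rows, so rows that do not move let the fingers close. The tool returns the time, the measured TCP pose, the force, the opening and the grip force at its end. only (a regular expression) keeps the lines of the reply that match it, lines (a string "A,B") keeps lines A to B, and quiet returns only ok. Input that does not fit is refused with a message, and nothing moves.
- ctrl.state(): the state, without advancing time (a new reading comes with each control period).
- ctrl.capture(name): name is "scene" or "side" or "wrist"; returns a dict with "pixels" (420x560x3 uint8, red, green, blue), "fx", "fy", "cx", "cy" (pixels), "pose" (4x4, takes a point from camera to world coordinates). Camera axes: x right, y up, looking along -z (the intrinsics and any distortion apply to the point x, -y, -z); pixel columns grow to the right and rows downward; lengths in m; the calibration is good to about 2 mm. A picture is of the moment at which its call begins. There is no depth.
- ctrl.hand_in(): hands the job in; it is judged then, once.
The state is a dict: "clock": time; "q": joint angles; "dq": joint speeds; "joint_efforts": joint torques, N m; "tcp_pos": TCP position; "orientation": TCP orientation; "contact_force": force on the tool from outside, world axes, zero at the start; "wrist_torque": the same for the moment, N m; "grip_width": finger opening in m; "gripper_force": force on a finger pad.
Only numpy, scipy, OpenCV 4.12 (cv2) and the standard library are available. Lean on these libraries where they do the work, as an engineer would, in place of code of your own. Each camera call takes 0.05 s, during which the arm holds its last target. There are 200 camera calls.

TASK

Draw the blotting cassette out of the white drying rack by its contact end, set it down on the bench and take it again at its handle end, and slide it contact end first into the blotter's slot, flat on the bench, until it is fully home against the stop. Then roll the timer thumbwheel on the blotter with a fingertip, click by click, until the numeral 4 faces straight up. Let go of everything and leave the bottle, the tip box and the comb stand where they are.

Things in the scene. Friction and masses are not known exactly. Their poses are not given: they have to be found in the camera images.
- cassette: Flat beige cassette, 62 wide (x) x 150 long (y) x 10 thick, about 0.2 kg, flat on the bench; origin at the centre of its underside, z up. +y end: contact end (two brass strips, an upright square lug); -y end: handle end (an upright long rib). It starts in the drying rack with only about 45 mm of the contact end showing. It slides on the bench.
- contact_lug (a point): Centre of the upright square lug on the cassette's contact end: 20 x 20 mm, 10 to 30 mm above the underside (this point at 20), 57 mm from the cassette's centre towards +y, 18 mm in from the contact edge. Pinch it across the cassette's width (x) from above; the rack or slot leaves no room for fingers further in. Axes as the cassette.
- handle_rib (a point): Centre of the upright handle rib: 16 wide (x) x 34 long (y), 10 to 30 mm above the cassette's underside (this point at 20), 52 mm from its centre towards -y, 23 mm in from the handle edge. Pinch it across its 16 mm from above. Stays outside the blotter when the cassette is home. Axes as the cassette.
- contact_edge (a point): Middle of the cassette's contact-end edge, at its underside (75 mm from the centre, +y).
- handle_edge (a point): Middle of the cassette's handle-end edge, at its underside (75 mm from the centre, -y).
- rack: White plastic drying rack, fixed to the bench: a low sleeve 94 wide (x) x 115 long x 45 high, open at its +y end; passage 70 wide and 37 high with the bench as its floor, 105 deep. Origin on the bench at the passage's centre; the cassette is drawn out along its +y.
- rack_mouth (a point): Middle of the rack's mouth at bench level, 52.5 mm from the rack's origin along +y. Axes as the rack.
- blotter: Beige bench-top blotter, fixed: 200 (x) x 240 (y) x 70 high, with a dark blue flat screen and a black thumbwheel on its deck. Origin at the centre of its underside. The slot opens at the foot of its -y side, on the half nearer the robot (45 mm from the middle towards -x); the wheel is on the other half; the cassette goes in along the blotter's +y.
- slot_mouth (a point): Middle of the slot's mouth at bench level: slot 70 wide, 37 high, 105 deep, with the bench as its floor and short flared guides at the very mouth. Axes as the blotter; +y points in.
- slot_stop (a point): Middle of the slot's end stop at bench level, 105 mm inside the mouth. Cassette home: contact edge against this stop, so 45 mm of the handle end stays outside. Axes as the blotter.
- wheel_axis (a point): Centre of the black timer thumbwheel, 66 mm above the bench (the deck is at 70). Axle along the blotter's y. Drum of 21 mm radius, 24 mm wide, white numerals 0 to 5 every 60 degrees, and between neighbouring numerals a 3 mm thick paddle reaching 34 mm from the axle: at a click, one paddle leans 30 degrees to each side of the top. The numeral straight up is the setting.
- timer (a joint): Thumbwheel angle, rad: setting x 1.0472 (4.189 = numeral 4 up). Grows as the wheel's top is pushed along the blotter's +x, away from the robot. A spring click holds each numeral: 0.055 N m (2 N at a paddle) turns it over; let go, it falls into the nearest click. Stops just below 0 and above 5. Starts at 0, 1 or 2. Numerals are upright seen from the robot.
- bottle: Clear bottle with blue cap, 64 mm across, 120 high, loose, to be left alone; origin at the centre of its underside.
- tipbox: Pipette tip box with pale lid, 72 x 102 x 55 high, loose, to be left alone; origin at the centre of its underside.
- comb_stand: Green open stand holding three clear combs, 60 x 90 x 50 high, loose, to be left alone; origin at the centre of its underside.

How it is judged:
By the outcome, as a careful person would: the job done as asked, in the order asked, and still so for the second after the job is handed in, with the robot touching nothing.
It also fails if it takes over 72 s, if anything falls off the work surface, if the arm or the gripper's body presses on something with over 40 N, if the wrist force passes 120 N, or if a joint passes its speed limit or range.

## Working session

There is one attempt and no reset: what is moved stays moved. The work goes in short steps, Python scripts to look and compute and a tool call to move; the robot and the scene stay as the last step left them, time stands still between calls to the robot, and variables do not carry over. Pictures are saved under pics/ and viewed, at most 10 in all, crops included, and the job is handed in when it is done.

```bash
ls; mkdir -p pics
```

Run:
```python
from plant import ctrl
import cv2,json,numpy as np
for n in ("scene","side"):
    c=ctrl.capture(n); cv2.imwrite(f"pics/{n}0.png",c["pixels"][:,:,::-1])
    print(n,{k:(np.round(v,4).tolist() if k!="pixels" else 0) for k,v in c.items()})
s=ctrl.state();print({k:np.round(v,3).tolist() for k,v in s.items()})
```

```text
pics
plant.py
scene {'pixels': 0, 'fx': 401.5055, 'fy': 401.5055, 'cx': 278.3938, 'cy': 199.8858, 'pose': [[0.2564, -0.8383, 0.4811, 1.0366], [0.9665, 0.2145, -0.1412, -0.1935], [0.0152, 0.5012, 0.8652, 0.7874], [0.0, 0.0, 0.0, 1.0]]}
side {'pixels': 0, 'fx': 428.9837, 'fy': 428.9837, 'cx': 284.0338, 'cy': 204.3112, 'pose': [[-0.997, 0.0528, -0.0565, 0.5751], [-0.0773, -0.6734, 0.7352, 0.5856], [0.0008, 0.7374, 0.6755, 0.6796], [0.0, 0.0, 0.0, 1.0]]}
{'clock': 0.1, 'q': [-1.329, 0.351, 1.652, -0.0, 1.139, -0.085], 'dq': [-0.001, -0.001, -0.001, -0.0, -0.0, -0.0], 'joint_efforts': [0.001, -49.803, -28.57, 0.07, 0.024, -0.0], 'tcp_pos': [0.176, -0.521, 0.191], 'orientation': [-0.001, 0.987, 0.163, -0.0], 'contact_force': [-0.244, -0.418, -0.129], 'wrist_torque': [0.01, 0.032, -0.053], 'gripper_force': 0.0, 'grip_width': 0.093}
```

View pics/scene0.png

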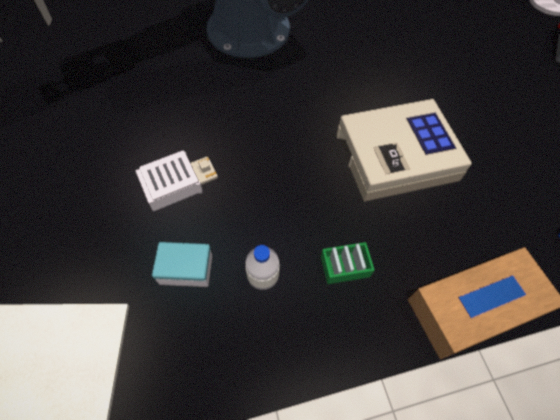

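View pics/side0.png

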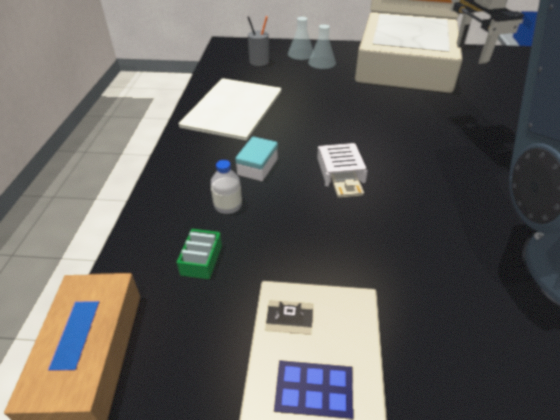

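The scene view shows the rack at about (170,178) with the contact end at about (205,169). The blotter is at about (405,148) with its wheel near (392,157). The side view shows the lug at about (349,186) and the wheel near (290,313). I'll enlarge both views.

Run:
```python
import cv2,numpy as np
a=cv2.imread("pics/scene0.png");b=cv2.imread("pics/side0.png")
z=lambda i,x,y,w,h,k:cv2.resize(i[y:y+h,x:x+w],None,fx=k,fy=k,interpolation=cv2.INTER_CUBIC)
# scene rack (130,145,100x75)x4 ; scene blotter (330,95,100? ) 
A=z(a,130,140,100,75,4);B=z(a,330,95,100,75,4)
C=z(b,310,138,100,75,4);D=z(b,240,275,100,75,4)
im=np.vstack([np.hstack([A,B]),np.hstack([C,D])])
for i in range(0,800,40):
    cv2.line(im,(i,0),(i,4),(0,255,0),1);cv2.line(im,(i,300),(i,304),(0,255,0),1)
for i in range(0,600,40):
    cv2.line(im,(0,i),(4,i),(0,255,0),1);cv2.line(im,(400,i),(404,i),(0,255,0),1)
cv2.imwrite("pics/crop1.png",im)
```

```text
(no output)
```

View pics/crop1.png

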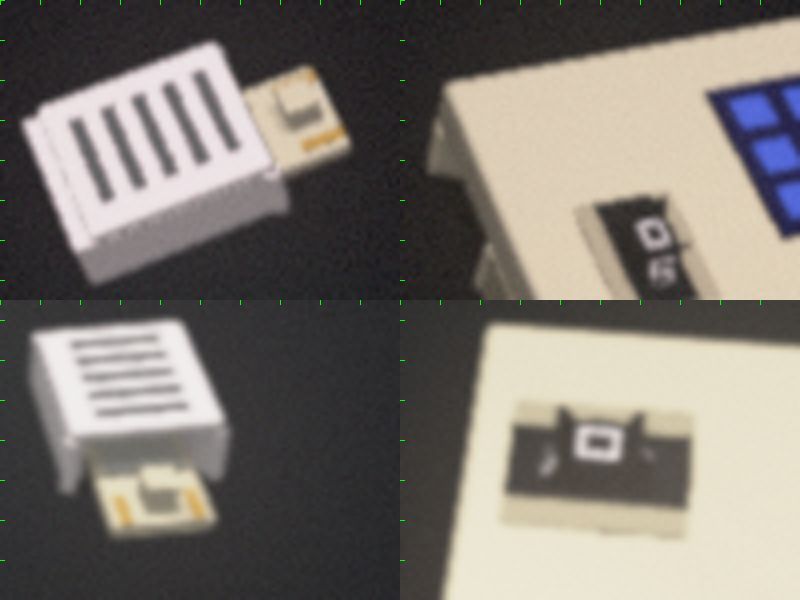

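The top numeral is a square "0", so the wheel starts at setting 0. The cassette lug is clear in both views. Next I'll convert the pixels to positions.

Create h.py:
```python
from plant import ctrl
import numpy as np
def ray(c,u,v,z):
    P=np.array(c["pose"]);d=P[:3,:3]@np.array([(u-c["cx"])/c["fx"],-(v-c["cy"])/c["fy"],-1.])
    return P[:3,3]+d*(z-P[2,3])/d[2]
def proj(c,p):
    P=np.array(c["pose"]);q=P[:3,:3].T@(np.array(p)-P[:3,3])
    return c["cx"]+c["fx"]*q[0]/-q[2], c["cy"]+c["fy"]*q[1]/q[2]
def totool(dxyz):
    from scipy.spatial.transform import Rotation as R
    w,x,y,z=ctrl.state()["orientation"]
    return R.from_quat([x,y,z,w]).inv().apply(dxyz)
```

Run:
```python
from h import *
S=ctrl.capture("scene");D=ctrl.capture("side")
A=lambda u,v:(u/4+130,v/4+140);B=lambda u,v:((u-400)/4+330,v/4+95)
C=lambda u,v:(u/4+310,(v-300)/4+138);E=lambda u,v:((u-400)/4+240,(v-300)/4+275)
def p(n,c,uv,z): print(n,np.round(ray(c,*uv,z)[:2],4))
p("cas far S",S,A(310,67),.01);p("cas near S",S,A(351,146),.01)
p("cas bl D",D,C(110,536),.0);p("cas br D",D,C(216,521),.0)
p("lug top S c",S,A(297,97),.03);p("lug top D c",D,C(160,475),.03)
p("rack topfarmouth S",S,A(215,42),.045);p("rack topnearmouth S",S,A(272,170),.045);p("rack back near S",S,A(85,247),.045);p("rack back far",S,A(25,120),.045)
p("rack mouth D l",D,C(75,438),.045);p("rack mouth D r",D,C(226,427),.045);p("rack back D l",D,C(32,333),.045);p("rack back D r",D,C(180,320),.045)
for n,uv in dict(a=(342,116),b=(434,101),c=(469,161),d=(370,194)).items(): p("blot S "+n,S,uv,.07)
p("blot D l",D,E(487,325),.07);p("blot D r",D,(378,290),.07)
p("wheel num S",S,B(655,233),.087);p("wheel num D",D,E(599,442),.087)
```

```text
cas far S [ 0.4479 -0.1996]
cas near S [ 0.5092 -0.1863]
cas bl D [ 0.5065 -0.19  ]
cas br D [ 0.4426 -0.2087]
lug top S c [ 0.4821 -0.2103]
lug top D c [ 0.4791 -0.213 ]
rack topfarmouth S [ 0.4436 -0.2489]
rack topnearmouth S [ 0.5378 -0.2312]
rack back near S [ 0.5613 -0.3346]
rack back far [ 0.4715 -0.3583]
rack mouth D l [ 0.5306 -0.2254]
rack mouth D r [ 0.4402 -0.2432]
rack back D l [ 0.5582 -0.3323]
rack back D r [ 0.4628 -0.3545]
blot S a [0.4539 0.1275]
blot S b [0.4631 0.3609]
blot S c [0.6461 0.3567]
blot S d [0.6714 0.1129]
blot D l [0.6497 0.1249]
blot D r [0.4473 0.1278]
wheel num S [0.596  0.1938]
wheel num D [0.5959 0.1922]
```

Run:
```python
from h import *
s=ctrl.state();print(s["tcp_pos"],totool(np.array([.481,-.2115,.16])-s["tcp_pos"]))
```

```text
[ 0.17651274 -0.52066283  0.19101658] [ 0.38761628 -0.19503322  0.03117436]
```

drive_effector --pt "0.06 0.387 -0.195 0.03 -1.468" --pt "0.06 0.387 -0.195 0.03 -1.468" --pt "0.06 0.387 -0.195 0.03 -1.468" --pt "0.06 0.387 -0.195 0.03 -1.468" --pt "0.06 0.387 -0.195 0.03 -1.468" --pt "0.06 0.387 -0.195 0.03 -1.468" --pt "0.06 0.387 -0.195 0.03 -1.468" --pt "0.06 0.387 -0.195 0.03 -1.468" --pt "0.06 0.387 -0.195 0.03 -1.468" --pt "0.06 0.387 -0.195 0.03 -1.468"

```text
refused: ticks[0]: [0.06, 0.387, -0.195, 0.03, -1.468] is not of type 'object' (schema: type "object"). Nothing was moved.
```

Nothing moved. I misread the format; it is a list of objects with named fields. Resending.

drive_effector --ticks '[{"jaw":0.06,"dx":0.387,"dy":-0.195,"dz":0.03,"yaw":-1.468},{"jaw":0.06,"dx":0.387,"dy":-0.195,"dz":0.03,"yaw":-1.468},{"jaw":0.06,"dx":0.387,"dy":-0.195,"dz":0.03,"yaw":-1.468},{"jaw":0.06,"dx":0.387,"dy":-0.195,"dz":0.03,"yaw":-1.468},{"jaw":0.06,"dx":0.387,"dy":-0.195,"dz":0.03,"yaw":-1.468},{"jaw":0.06,"dx":0.387,"dy":-0.195,"dz":0.03,"yaw":-1.468},{"jaw":0.06,"dx":0.387,"dy":-0.195,"dz":0.03,"yaw":-1.468},{"jaw":0.06,"dx":0.387,"dy":-0.195,"dz":0.03,"yaw":-1.468},{"jaw":0.06,"dx":0.387,"dy":-0.195,"dz":0.03,"yaw":-1.468},{"jaw":0.06,"dx":0.387,"dy":-0.195,"dz":0.03,"yaw":-1.468}]'

```text
clock: 1.45
tcp_pos: [0.4802, -0.2124, 0.1614]
orientation: [-0.0, 0.625, 0.78, -0.0]
contact_force: [0.0, 0.2, -0.3]
grip_width: 0.0603
gripper_force: 0.0
```

Run:
```python
from h import *
import cv2
c=ctrl.capture("wrist");print(np.round(c["pose"],4).tolist(),c["fx"],c["fy"],c["cx"],c["cy"]);print(ctrl.state()["tcp_pos"],totool([1,0,0]),proj(c,[.481,-.2115,.03]))
cv2.imwrite("pics/w1.png",cv2.resize(c["pixels"][:,:,::-1],(800,600)))
```

```text
[[0.9761, -0.2075, -0.065, 0.4621], [0.2175, 0.9329, 0.2872, -0.1321], [0.0011, -0.2945, 0.9557, 0.3546], [0.0, 0.0, 0.0, 1.0]] 332.18017971925417 332.18017971925417 277.762038985223 215.67015205388813
[ 0.48013331 -0.21250492  0.16138056] [-2.18313829e-01  9.75878615e-01  7.75647075e-08] (np.float64(278.5834936213203), np.float64(198.20844320367047))
```

View pics/w1.png

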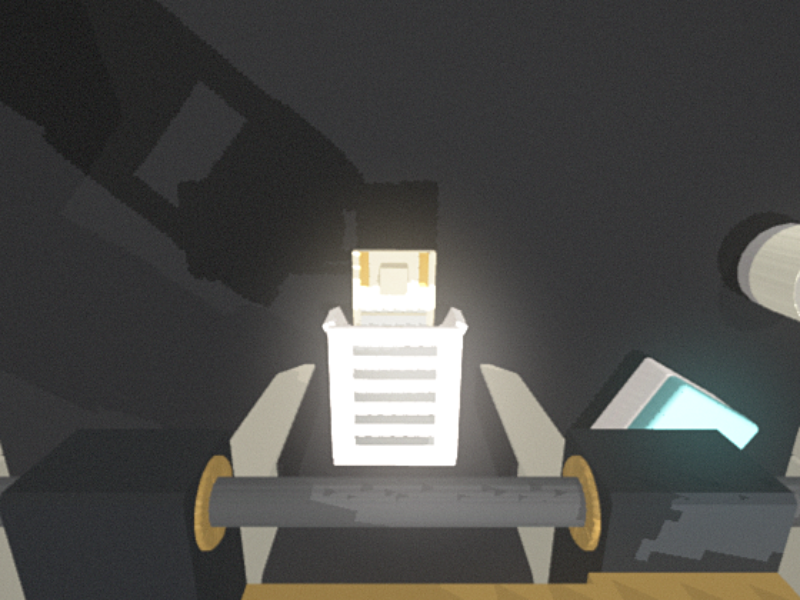

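The wrist view shows the lug top at about (393,275), and the cassette and rack parallel to the image axes, so the yaw is right. The contact edge corners are at (352,251) and (437,251).

Run:
```python
from h import *
c=ctrl.capture("wrist");t=ctrl.state()["tcp_pos"]
k=.7
for n,u,v,z in [("lugtop",393,265,.03),("lugtop bottom edge",393,293,.03),("cl",352,251,.01),("cr",437,251,.01),("rl",329,328,.045),("rr",463,328,.045),("bl",333,465,.045),("br",457,465,.045)]:
    p=ray(c,u*k-.15,v*k-.15,z);print(n,np.round(p,4),np.round(totool(p-t),4))
```

```text
lugtop [ 0.4746 -0.1996  0.03  ] [ 0.0139 -0.0026  0.1314]
lugtop bottom edge [ 0.4789 -0.2193  0.03  ] [-0.0063 -0.0027  0.1314]
cl [ 0.4438 -0.2001  0.01  ] [ 0.0202 -0.0328  0.1514]
cr [ 0.5046 -0.1865  0.01  ] [0.0201 0.0295 0.1514]
rl [ 0.4404 -0.2494  0.045 ] [-0.0272 -0.0469  0.1164]
rr [ 0.5308 -0.2292  0.045 ] [-0.0273  0.0458  0.1164]
bl [ 0.4628 -0.3574  0.045 ] [-0.1376 -0.0486  0.1164]
br [ 0.5548 -0.337   0.045 ] [-0.1377  0.0456  0.1164]
```

drive_effector --ticks '[{"jaw":0.06,"dx":0.0025,"dy":-0.002,"dz":0.06},{"jaw":0.06,"dx":0.0025,"dy":-0.002,"dz":0.12},{"jaw":0.06,"dx":0.0025,"dy":-0.002,"dz":0.148},{"jaw":0.06,"dx":0.0025,"dy":-0.002,"dz":0.148},{"jaw":0,"dx":0.0025,"dy":-0.002,"dz":0.148},{"jaw":0,"dx":0.0025,"dy":-0.002,"dz":0.148},{"jaw":0,"dx":0.0025,"dy":-0.002,"dz":0.148},{"jaw":0,"dx":0.0025,"dy":-0.002,"dz":0.148},{"jaw":0,"dx":0.0025,"dy":-0.002,"dz":0.148}]'

```text
clock: 2.68
tcp_pos: [0.4781, -0.21, 0.0135]
orientation: [0.0, 0.624, 0.782, 0.0]
contact_force: [-0.2, -0.0, 1.3]
grip_width: 0.0145
gripper_force: 0.0
```

Run:
```python
from h import *
import cv2
c=ctrl.capture("wrist");s=ctrl.state();print(s["grip_width"],s["gripper_force"])
for n in ("scene","side"):
  d=ctrl.capture(n); u,v=map(int,proj(d,[.478,-.21,.02])); print(u,v); im=d["pixels"][max(v-38,0):v+37,u-50:u+50,::-1]
  im=cv2.resize(im,(400,300),interpolation=cv2.INTER_CUBIC)
  a=im if n=="scene" else np.hstack([a,im])
w=cv2.resize(c["pixels"][:210*1,:,::-1],(800,300)); cv2.imwrite("pics/g1.png",np.vstack([a,w]))
```

```text
0.010632939002633991 0.0
204 165
350 185
```

View pics/g1.png

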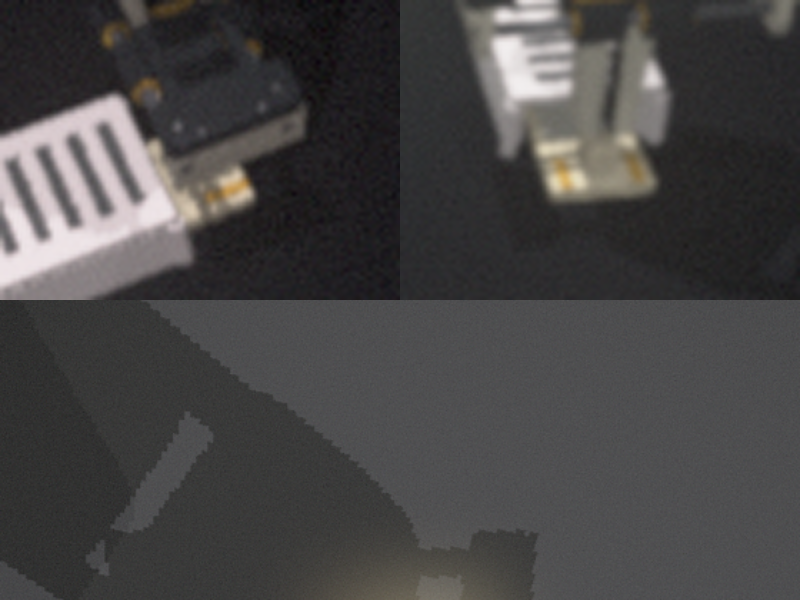

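The side crop suggests the fingers closed without holding the lug: the width reads 10 mm with no force. I'll look closer, with the expected outlines drawn on.

Run:
```python
from h import *
import cv2
s=ctrl.state();print(s["grip_width"],s["gripper_force"],s["tcp_pos"])
d=ctrl.capture("side"); u,v=map(int,proj(d,[.478,-.21,.02])); x0,y0=u-25,v-37
im=cv2.resize(d["pixels"][y0:y0+60,x0:x0+50,::-1],None,fx=10,fy=10,interpolation=cv2.INTER_CUBIC)
raw=im.copy()
t=s["tcp_pos"];q=lambda p:tuple(int((a-b)*10+5) for a,b in zip(proj(d,p),(x0,y0)))
for z,col in((0,(0,0,255)),(.02,(0,255,0)),(.04,(255,0,0))): cv2.circle(im,q([t[0],t[1],t[2]+z]),4,col,-1)
e=np.array([.978,.215]);f=np.array([-.215,.978]);c=np.array([.4785,-.2105])
for z in(.01,.03):
  P=[q([*(c+a*e+b*f),z]) for a,b in((-.01,-.01),(.01,-.01),(.01,.01),(-.01,.01))]
  cv2.polylines(im,[np.array(P)],True,(255,0,255),1)
cv2.imwrite("pics/g2.png",cv2.resize(np.hstack([raw,im]),(800,480)))
```

```text
0.0030536294466636587 0.0 [ 0.47798829 -0.20993373  0.01334175]
```

View pics/g2.png

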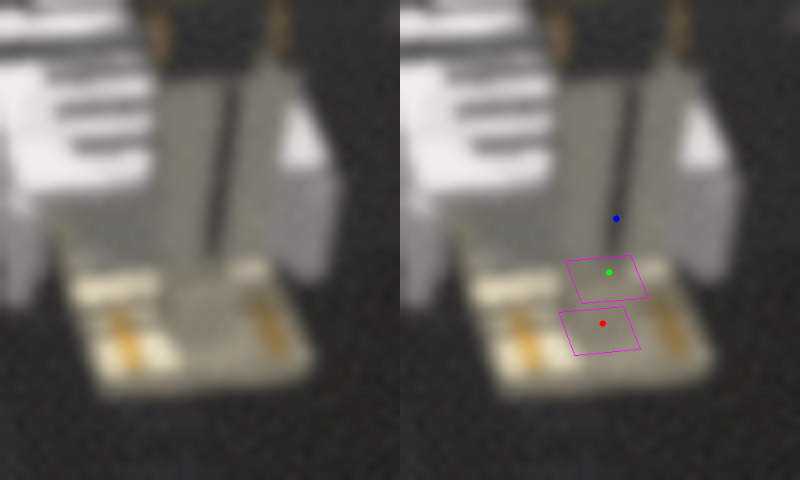

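Run:
```python
from h import *
import cv2
c=ctrl.capture("wrist");s=ctrl.state();t=s["tcp_pos"]
im=c["pixels"][150:360,140:420,::-1].copy()
im=cv2.convertScaleAbs(cv2.resize(im,None,fx=2.8,fy=2.8,interpolation=cv2.INTER_CUBIC),alpha=.9)
for z,col in((0,(0,0,255)),(.02,(0,255,0)),(.04,(255,0,0))):
  u,v=proj(c,[t[0],t[1],t[2]+z]);print(u,v);cv2.circle(im,(int((u-140)*2.8),int((v-150)*2.8)),4,col,-1)
cv2.imwrite("pics/g3.png",im)
```

```text
277.69765008054736 250.2774253274046
277.72933621671723 264.06978146669496
277.7681193532869 280.9513232520394
```

View pics/g3.png

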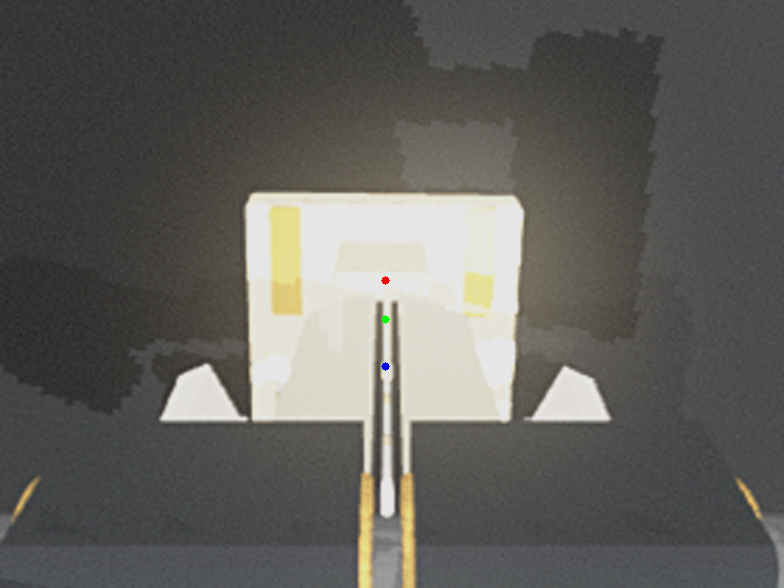

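The wrist view shows the lug's front face at v 242–272 and the finger ends at v≈300, just behind the lug's top face. I'll compute where the cassette is now.

Run:
```python
from h import *
c=ctrl.capture("wrist");t=ctrl.state()["tcp_pos"]
g=lambda u,v:(u/2.8+140-.3,v/2.8+150-.3)
for n,u,v,z in [("edge top l",248,196,.01),("edge top r",520,196,.01),("lug front bottom l",335,242,.01),("lug fb r",430,242,.01),("lug front top l",335,272,.03),("r",430,272,.03),("lug back top",385,298,.03)]:
    p=ray(c,*g(u,v),z);print(n,np.round(p,4),np.round(totool(p-t),4))
d=ctrl.capture("side")
def h(u,v): return u/8,v/8
u,v=map(int,proj(d,[.478,-.21,.02]));x0,y0=u-25,v-37
for n,U,V,z in[("front l",98,395,0),("front r",312,365,0)]: 
    p=ray(d,x0+U/8-.5,y0+V/8-.5,z);print(n,np.round(p,4),np.round(totool(p-t),4))
```

```text
edge top l [ 0.4438 -0.1981  0.01  ] [ 0.0191 -0.0307  0.0033]
edge top r [ 0.5027 -0.1847  0.01  ] [0.0191 0.0297 0.0033]
lug front bottom l [ 0.4649 -0.2045  0.01  ] [ 0.0082 -0.0116  0.0033]
lug fb r [ 0.4857 -0.1997  0.01  ] [0.0082 0.0098 0.0033]
lug front top l [ 0.4657 -0.2033  0.03  ] [ 0.0092 -0.0105 -0.0167]
r [ 0.4846 -0.199   0.03  ] [ 0.0092  0.0089 -0.0167]
lug back top [ 0.4769 -0.2066  0.03  ] [ 0.0034 -0.0003 -0.0167]
front l [ 0.5083 -0.1903  0.    ] [0.0124 0.034  0.0133]
front r [ 0.4437 -0.2091  0.    ] [ 0.0085 -0.0332  0.0133]
```

Horizontally the fingers are right: the lug spans −11 to +9 mm about the TCP. Both cameras put the real finger ends about 20 mm above the reported TCP, so they closed above the lug. I'll open and go lower in small steps, watching the force.

drive_effector --ticks '[{"jaw":0.05},{"jaw":0.05},{"jaw":0.05},{"jaw":0.05},{"jaw":0.05,"dx":-0.001,"dz":0.003},{"jaw":0.05,"dx":-0.001,"dz":0.006}]'

```text
clock: 3.78
tcp_pos: [0.4782, -0.211, 0.0071]
orientation: [0.0, 0.624, 0.782, -0.0]
contact_force: [0.6, 0.3, 0.3]
grip_width: 0.0494
gripper_force: 0.0
```

Run:
```python
from h import *
import cv2
c=ctrl.capture("wrist");d=ctrl.capture("side");s=ctrl.state();t=s["tcp_pos"]
im=c["pixels"][150:360,140:420,::-1]
im=cv2.resize(im,(480,360),interpolation=cv2.INTER_CUBIC)
u,v=map(int,proj(d,[.478,-.21,.02])); x0,y0=u-20,v-35
e=cv2.resize(d["pixels"][y0:y0+45,x0:x0+40,::-1],(320,360),interpolation=cv2.INTER_CUBIC)
cv2.imwrite("pics/g4.png",np.hstack([im,e]))
```

```text
(no output)
```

View pics/g4.png

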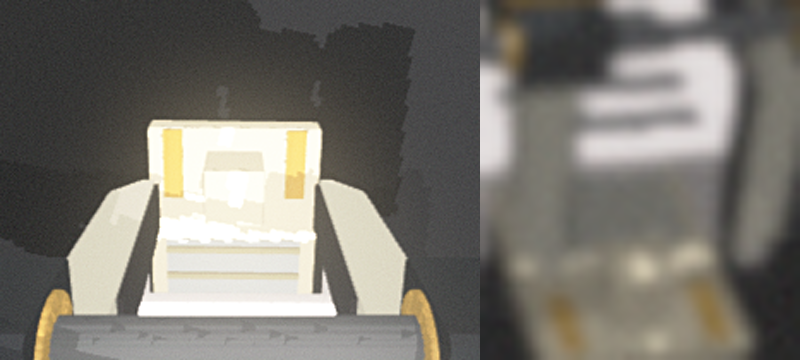

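At nominal z=7 mm there is still no contact, which confirms that the tips sit higher than reported. The fingers straddle the lug. I'll keep going down.

drive_effector --ticks '[{"jaw":0.05,"dz":0.004},{"jaw":0.05,"dz":0.007},{"jaw":0.05,"dz":0.007}]'

```text
clock: 4.25
tcp_pos: [0.4781, -0.2108, 0.0]
orientation: [-0.0, 0.624, 0.782, -0.0]
contact_force: [-0.5, -0.1, -0.5]
grip_width: 0.05
gripper_force: 0.0
```

drive_effector --ticks '[{"jaw":0.05,"dz":0.003},{"jaw":0.05,"dz":0.005},{"jaw":0.05,"dz":0.005}]'

```text
clock: 4.62
tcp_pos: [0.4781, -0.2109, -0.0048]
orientation: [-0.0, 0.624, 0.782, -0.0]
contact_force: [0.6, -0.7, -0.4]
grip_width: 0.0503
gripper_force: 0.0
```

drive_effector --ticks '[{"jaw":0},{"jaw":0},{"jaw":0},{"jaw":0},{"jaw":0},{"jaw":0}]'

```text
clock: 5.38
tcp_pos: [0.4782, -0.211, -0.0046]
orientation: [-0.0, 0.624, 0.782, -0.0]
contact_force: [-1.5, 0.4, 1.1]
grip_width: 0.0198
gripper_force: 29.9
```

Lug gripped (19.8 mm, 30 N). Now I'll draw the cassette out along tool +x.

drive_effector --ticks '[{"jaw":0,"dx":0.02},{"jaw":0,"dx":0.045},{"jaw":0,"dx":0.07},{"jaw":0,"dx":0.095},{"jaw":0,"dx":0.12},{"jaw":0,"dx":0.14},{"jaw":0,"dx":0.14}]'

```text
clock: 6.25
tcp_pos: [0.4465, -0.073, -0.0046]
orientation: [-0.0, 0.623, 0.782, -0.0]
contact_force: [0.2, 0.3, -0.8]
grip_width: 0.0196
gripper_force: 29.9
```

Run:
```python
from h import *
import cv2
c=ctrl.capture("scene");cv2.imwrite("pics/s_draw.png",c["pixels"][:,:,::-1])
```

```text
(no output)
```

The cassette is drawn out by 140 mm with little force. Next I'll refine the blotter pose by edge fitting on the first two images.

Create fit.py:
```python
from h import *
import cv2
from scipy.optimize import least_squares
from scipy.ndimage import map_coordinates
cams={"scene0":ctrl.capture("scene"),"side0":ctrl.capture("side")}
segs=[("scene0",(342,116),(434,101),"x",-.1),("scene0",(434,101),(469,161),"y",.12),
("side0",(262,281),(378,290),"y",-.12),("side0",(262,281),(243,418),"x",.1),("side0",(378,290),(385,418),"x",-.1)]
obs=[]
for n,a,b,ax,val in segs:
    g=cv2.GaussianBlur(cv2.imread(f"pics/{n}.png",0).astype(float),(0,0),1)
    a,b=np.array(a,float),np.array(b,float);t=(b-a)/np.linalg.norm(b-a);nn=np.array([-t[1],t[0]]);w=np.arange(-6,6.1,.25);pts=[]
    for f in np.linspace(.12,.88,25):
        P=(a+f*(b-a))[:,None]+nn[:,None]*w
        G=abs(np.gradient(map_coordinates(g,[P[1],P[0]],order=1,mode="nearest")));k=G.argmax();pts.append(P[:,k])
    W=np.array([ray(cams[n],*p,.07)[:2] for p in pts]);obs.append((n,ax,val,W))
def res(s,sep=False):
    r=[]
    for n,ax,val,W in obs:
        c,q=np.cos(s[2]),np.sin(s[2]);d=W-s[:2];l=d@np.array([[c,-q],[q,c]])
        r.append(l[:,0 if ax=="x" else 1]-val)
    return r if sep else np.concatenate(r)
o=least_squares(res,[.55,.245,-.02],loss="soft_l1",f_scale=.001)
print(o.x)
for (n,ax,val,W),r in zip(obs,res(o.x,True)):
    print(n,ax,val,"mean %.4f sd %.4f"%(np.median(r),r.std()),"yaw",np.polyfit(W[:,1] if ax=="x" else W[:,0],W[:,0] if ax=="x" else W[:,1],1)[0]*(-1 if ax=="x" else 1))
x,y,a=o.x;R=np.array([[np.cos(a),-np.sin(a)],[np.sin(a),np.cos(a)]])
print("slot mouth",o.x[:2]+R@[-.045,-.12],"stop",o.x[:2]+R@[-.045,-.015])
```

```bash
python3 fit.py
```

```text
[ 0.55262539  0.24262965 -0.01302183]
scene0 x -0.1 mean 0.0001 sd 0.0005 yaw -0.013594805840381976
scene0 y 0.12 mean -0.0014 sd 0.0004 yaw -0.009898879080860803
side0 y -0.12 mean 0.0012 sd 0.0005 yaw -0.013262719920343228
side0 x 0.1 mean -0.0004 sd 0.0003 yaw -0.011993510695712185
side0 x -0.1 mean 0.0004 sd 0.0003 yaw -0.013170015943577664
slot mouth [0.50606663 0.12322579] stop [0.50743388 0.22821689]
```

drive_effector --ticks '[{"jaw":0,"dx":0.021,"dy":0.015,"yaw":0.04},{"jaw":0,"dx":0.042,"dy":0.03,"yaw":0.08},{"jaw":0,"dx":0.063,"dy":0.045,"yaw":0.12},{"jaw":0,"dx":0.084,"dy":0.06,"yaw":0.16},{"jaw":0,"dx":0.105,"dy":0.075,"yaw":0.2},{"jaw":0,"dx":0.1264,"dy":0.0894,"yaw":0.238},{"jaw":0,"dx":0.1264,"dy":0.0894,"yaw":0.238},{"jaw":0,"dx":0.1264,"dy":0.0894,"yaw":0.238}]'

```text
clock: 7.4
tcp_pos: [0.5063, 0.068, -0.0046]
orientation: [0.0, 0.712, 0.702, 0.0]
contact_force: [1.7, 1.6, 1.6]
grip_width: 0.0196
gripper_force: 29.9
```

drive_effector --ticks '[{"jaw":0.05},{"jaw":0.05},{"jaw":0.05},{"jaw":0.05,"dz":-0.04},{"jaw":0.05,"dz":-0.08},{"jaw":0.05,"dx":-0.05,"dz":-0.08},{"jaw":0.05,"dx":-0.109,"dz":-0.08},{"jaw":0.05,"dx":-0.109,"dz":-0.08}]'

```text
clock: 8.4
tcp_pos: [0.5045, -0.0434, 0.0755]
orientation: [0.0, 0.713, 0.701, -0.0]
contact_force: [0.5, -0.3, -0.3]
grip_width: 0.0502
gripper_force: 0.0
```

Run:
```python
from h import *
import cv2
s=ctrl.state();c=ctrl.capture("wrist");d=ctrl.capture("side")
print(s["tcp_pos"],s["orientation"])
im=cv2.resize(c["pixels"][:,:,::-1],(480,360),interpolation=cv2.INTER_AREA)
u,v=map(int,proj(d,[.505,.01,.01]));print(u,v);x0,y0=u-40,v-45
e=cv2.resize(d["pixels"][y0:y0+90,x0:x0+80,::-1],(320,360),interpolation=cv2.INTER_CUBIC)
cv2.imwrite("pics/r1.png",np.hstack([im,e]))
```

```text
[ 0.50454351 -0.04336739  0.0754542 ] [ 2.34499454e-04  7.13439932e-01  7.00716352e-01 -4.34490530e-05]
340 258
```

View pics/r1.png

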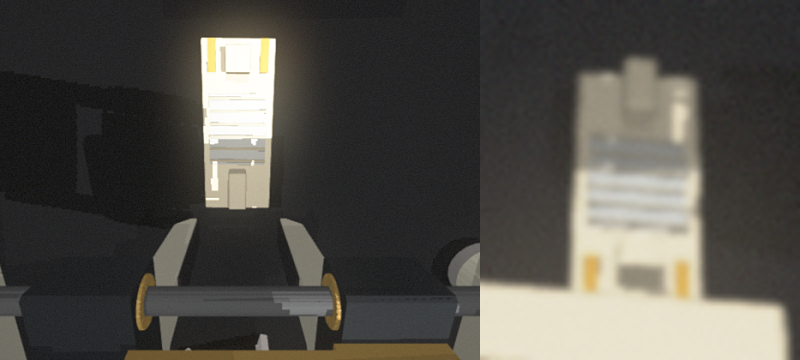

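The wrist view shows the cassette straight, with its contact edge at v=39, handle edge at v=208 and the rib at u≈237. Its yaw matches the tool.

Run:
```python
from h import *
c=ctrl.capture("wrist");t=ctrl.state()["tcp_pos"];k=560/480
for n,u,v,z in [("cl",202,39,.01),("cr",275,39,.01),("hl",206,208,.005),("hr",269,208,.005),("rib",237,171,.03),("lug",237,45,.03),("lugb",237,70,.03)]:
    p=ray(c,u*k,v*k,z);print(n,np.round(p,4),np.round(totool(p-t),4))
x=np.array([.506,.1232]);print("rib on slot axis at tcp y: x=",.5061+(t[1]-.1232)*.013)
```

```text
cl [0.477  0.0878 0.01  ] [ 0.1273 -0.0293  0.0653]
cr [0.5369 0.0869 0.01  ] [0.1272 0.0306 0.0652]
hl [ 0.4724 -0.0629  0.005 ] [-0.0235 -0.0318  0.0702]
hr [ 0.5349 -0.0639  0.005 ] [-0.0236  0.0308  0.0702]
rib [ 0.504  -0.0192  0.03  ] [ 0.0207 -0.0008  0.0452]
lug [0.5057 0.0797 0.03  ] [ 0.1196 -0.0005  0.0453]
lugb [0.5053 0.062  0.03  ] [ 0.1019 -0.0006  0.0453]
rib on slot axis at tcp y: x= 0.5039799379848671
```

drive_effector --ticks '[{"jaw":0.05,"dx":0.001,"dy":-0.0005,"dz":0.05,"yaw":-0.005},{"jaw":0.05,"dx":0.001,"dy":-0.0005,"dz":0.079,"yaw":-0.005},{"jaw":0.05,"dx":0.001,"dy":-0.0005,"dz":0.079,"yaw":-0.005},{"jaw":0,"dx":0.001,"dy":-0.0005,"dz":0.079,"yaw":-0.005},{"jaw":0,"dx":0.001,"dy":-0.0005,"dz":0.079,"yaw":-0.005},{"jaw":0,"dx":0.001,"dy":-0.0005,"dz":0.079,"yaw":-0.005},{"jaw":0,"dx":0.001,"dy":-0.0005,"dz":0.079,"yaw":-0.005},{"jaw":0,"dx":0.001,"dy":-0.0005,"dz":0.079,"yaw":-0.005},{"jaw":0,"dx":0.001,"dy":-0.0005,"dz":0.079,"yaw":-0.005}]'

```text
clock: 9.68
tcp_pos: [0.5044, -0.0394, -0.0032]
orientation: [0.0, 0.71, 0.704, 0.0]
contact_force: [-1.9, 0.5, 6.8]
grip_width: 0.0153
gripper_force: 30.0
```

drive_effector --ticks '[{"jaw":0,"dx":0.02,"yaw":0.003},{"jaw":0,"dx":0.04,"yaw":0.003},{"jaw":0,"dx":0.06,"yaw":0.003},{"jaw":0,"dx":0.06,"yaw":0.003}]'

```text
clock: 10.18
tcp_pos: [0.5053, 0.0217, -0.0032]
orientation: [0.0, 0.711, 0.703, 0.001]
contact_force: [0.1, 5.1, 6.2]
grip_width: 0.0153
gripper_force: 30.0
```

drive_effector --ticks '[{"jaw":0,"dx":0.02},{"jaw":0,"dx":0.04},{"jaw":0,"dx":0.06},{"jaw":0,"dx":0.07},{"jaw":0,"dx":0.07}]'

```text
clock: 10.8
tcp_pos: [0.5061, 0.0911, -0.0032]
orientation: [0.0, 0.711, 0.703, 0.001]
contact_force: [0.4, 4.8, 5.6]
grip_width: 0.0155
gripper_force: 30.0
```

drive_effector --ticks '[{"jaw":0,"dx":0.003},{"jaw":0,"dx":0.006},{"jaw":0,"dx":0.006}]'

```text
clock: 11.18
tcp_pos: [0.5062, 0.0961, -0.0032]
orientation: [0.0, 0.711, 0.703, 0.0]
contact_force: [-0.4, -2.5, 6.1]
grip_width: 0.0156
gripper_force: 30.0
```

drive_effector --ticks '[{"jaw":0,"dx":0.002},{"jaw":0,"dx":0.002}]'

```text
clock: 11.42
tcp_pos: [0.5062, 0.0979, -0.0032]
orientation: [0.0, 0.711, 0.703, 0.0]
contact_force: [0.5, -2.6, 6.4]
grip_width: 0.0155
gripper_force: 30.0
```

drive_effector --ticks '[{"jaw":0,"dx":0.002},{"jaw":0,"dx":0.002}]'

```text
clock: 11.68
tcp_pos: [0.5063, 0.0998, -0.0032]
orientation: [0.0, 0.711, 0.703, 0.0]
contact_force: [0.1, -3.5, 7.2]
grip_width: 0.0157
gripper_force: 30.0
```

drive_effector --ticks '[{"jaw":0,"dx":0.002},{"jaw":0,"dx":0.002}]'

```text
clock: 11.92
tcp_pos: [0.5063, 0.1018, -0.0032]
orientation: [0.0, 0.711, 0.703, 0.0]
contact_force: [1.0, -3.2, 6.2]
grip_width: 0.0156
gripper_force: 30.0
```

drive_effector --ticks '[{"jaw":0,"dx":0.002},{"jaw":0,"dx":0.002}]'

```text
clock: 12.18
tcp_pos: [0.5063, 0.1038, -0.0032]
orientation: [0.0, 0.711, 0.703, 0.0]
contact_force: [-0.9, -3.5, 6.8]
grip_width: 0.0156
gripper_force: 30.0
```

drive_effector --ticks '[{"jaw":0,"dx":0.002},{"jaw":0,"dx":0.002}]'

```text
clock: 12.42
tcp_pos: [0.5064, 0.1041, -0.0032]
orientation: [0.001, 0.711, 0.703, -0.001]
contact_force: [0.5, -19.1, 8.5]
grip_width: 0.0154
gripper_force: 30.0
```

The cassette stopped hard at y=0.1041 (−19 N), which fits the rib being gripped 3 mm ahead of its centre. I'll release and rise.

drive_effector --ticks '[{"jaw":0.05,"dx":-0.002},{"jaw":0.05,"dx":-0.002},{"jaw":0.05,"dx":-0.002},{"jaw":0.05,"dx":-0.002},{"jaw":0.05,"dx":-0.002,"dz":-0.05},{"jaw":0.05,"dx":-0.002,"dz":-0.1},{"jaw":0,"dx":-0.002,"dz":-0.13},{"jaw":0,"dx":-0.002,"dz":-0.13}]'

```text
clock: 13.42
tcp_pos: [0.5069, 0.105, 0.1282]
orientation: [0.001, 0.711, 0.703, 0.002]
contact_force: [-0.4, 0.5, -0.3]
grip_width: 0.0342
gripper_force: 0.0
```

Run:
```python
from h import *
import cv2
s=ctrl.state();print(s["q"],s["tcp_pos"],totool(np.array([.55,.16,.08])-s["tcp_pos"]))
c=ctrl.capture("wrist");cv2.imwrite("pics/w_home.png",c["pixels"][:,:,::-1])
```

```text
[1.14208217e-01 3.68374593e-01 1.80076168e+00 8.16490006e-05
 9.68418629e-01 1.25867606e-01] [0.50686414 0.10496662 0.12822486] [0.0555068  0.04229556 0.04842617]
```

drive_effector --ticks '[{"jaw":0,"dx":0.02,"dy":0.02,"yaw":0.188},{"jaw":0,"dx":0.04,"dy":0.03,"yaw":0.376},{"jaw":0,"dx":0.055,"dy":0.042,"yaw":0.564},{"jaw":0,"dx":0.055,"dy":0.042,"yaw":0.75},{"jaw":0,"dx":0.055,"dy":0.042,"yaw":0.94},{"jaw":0,"dx":0.055,"dy":0.042,"yaw":1.13},{"jaw":0,"dx":0.055,"dy":0.042,"yaw":1.32},{"jaw":0,"dx":0.055,"dy":0.042,"dz":0.03,"yaw":1.5},{"jaw":0,"dx":0.055,"dy":0.042,"dz":0.06,"yaw":1.568},{"jaw":0,"dx":0.055,"dy":0.042,"dz":0.066,"yaw":1.568},{"jaw":0,"dx":0.055,"dy":0.042,"dz":0.066,"yaw":1.568}]'

```text
clock: 14.85
tcp_pos: [0.5481, 0.1591, 0.0599]
orientation: [0.0, 1.0, -0.004, -0.001]
contact_force: [-0.2, -0.3, 0.2]
grip_width: 0.0004
gripper_force: 0.0
```

drive_effector --ticks '[{"jaw":0,"dz":0.002},{"jaw":0,"dz":0.004},{"jaw":0,"dz":0.004}]'

```text
clock: 15.22
tcp_pos: [0.5485, 0.1592, 0.0566]
orientation: [-0.0, 1.0, -0.004, 0.0]
contact_force: [-1.3, 0.0, 0.6]
grip_width: 0.0006
gripper_force: 0.0
```

drive_effector --ticks '[{"jaw":0,"dz":0.002},{"jaw":0,"dz":0.004},{"jaw":0,"dz":0.004}]'

```text
clock: 15.6
tcp_pos: [0.5483, 0.1591, 0.0521]
orientation: [0.0, 1.0, -0.005, -0.0]
contact_force: [0.7, 0.6, 0.8]
grip_width: 0.0006
gripper_force: 0.0
```

drive_effector --ticks '[{"jaw":0,"dz":0.002},{"jaw":0,"dz":0.002}]'

```text
clock: 15.85
tcp_pos: [0.5483, 0.1592, 0.0502]
orientation: [0.0, 1.0, -0.005, -0.0]
contact_force: [-0.8, -0.5, -0.5]
grip_width: 0.0004
gripper_force: 0.0
```

drive_effector --ticks '[{"jaw":0,"dz":0.002},{"jaw":0,"dz":0.002}]'

```text
clock: 16.1
tcp_pos: [0.5483, 0.1592, 0.0482]
orientation: [0.0, 1.0, -0.005, -0.0]
contact_force: [0.2, -0.5, 0.1]
grip_width: 0.0002
gripper_force: 0.0
```

drive_effector --ticks '[{"jaw":0,"dz":0.002},{"jaw":0,"dz":0.002}]'

```text
clock: 16.35
tcp_pos: [0.5483, 0.1591, 0.0462]
orientation: [0.0, 1.0, -0.005, -0.0]
contact_force: [-0.2, -0.0, 0.6]
grip_width: 0.0007
gripper_force: 0.0
```

drive_effector --ticks '[{"jaw":0,"dz":0.0015},{"jaw":0,"dz":0.0015}]'

```text
clock: 16.6
tcp_pos: [0.5483, 0.1591, 0.0447]
orientation: [0.0, 1.0, -0.005, -0.0]
contact_force: [0.1, -0.2, 0.1]
grip_width: 0.0005
gripper_force: 0.0
```

drive_effector --ticks '[{"jaw":0,"dz":0.0015},{"jaw":0,"dz":0.0015}]'

```text
clock: 16.85
tcp_pos: [0.5483, 0.1591, 0.0432]
orientation: [0.0, 1.0, -0.005, -0.0]
contact_force: [0.0, 0.4, -0.5]
grip_width: 0.0006
gripper_force: 0.0
```

drive_effector --ticks '[{"jaw":0,"dz":0.0015},{"jaw":0,"dz":0.0015}]'

```text
clock: 17.1
tcp_pos: [0.5485, 0.1592, 0.043]
orientation: [-0.0, 1.0, -0.005, 0.0]
contact_force: [-5.0, -2.0, 14.0]
grip_width: 0.0009
gripper_force: 6.8
```

The deck was touched at nominal z 0.043 (true 0.070), so the fingertips are 27 mm above the reported TCP. I'll work the wheel at nominal 0.066 (true 0.093) and do the first click.

drive_effector --ticks '[{"jaw":0,"dz":-0.04},{"jaw":0,"dx":0.0175,"dy":-0.033,"dz":-0.04},{"jaw":0,"dx":0.0175,"dy":-0.033,"dz":-0.0243},{"jaw":0,"dx":0.0175,"dy":-0.033,"dz":-0.0243}]'

```text
clock: 17.6
tcp_pos: [0.5642, 0.1918, 0.0647]
orientation: [0.0, 1.0, -0.004, -0.002]
contact_force: [-5.9, 1.0, 8.3]
grip_width: 0.0005
gripper_force: 4.6
```

drive_effector --ticks '[{"jaw":0,"dx":0.006},{"jaw":0,"dx":0.012},{"jaw":0,"dx":0.018},{"jaw":0,"dx":0.024},{"jaw":0,"dx":0.030},{"jaw":0,"dx":0.036},{"jaw":0,"dx":0.036}]'

```text
clock: 18.48
tcp_pos: [0.6025, 0.1916, 0.0659]
orientation: [0.0, 1.0, -0.005, -0.0]
contact_force: [0.9, 0.0, 0.6]
grip_width: 0.0003
gripper_force: 0.4
```

drive_effector --ticks '[{"jaw":0,"dz":-0.02},{"jaw":0,"dx":-0.036,"dz":-0.02},{"jaw":0,"dx":-0.036,"dz":-0.02}]'

```text
clock: 18.85
tcp_pos: [0.5651, 0.1923, 0.0877]
orientation: [-0.0, 1.0, -0.004, 0.0]
contact_force: [0.7, -0.3, -0.3]
grip_width: 0.0003
gripper_force: 0.0
```

Run:
```python
from h import *
import cv2
# compare wheel numeral region with initial side view: save crop, print similarity
d=ctrl.capture("side")["pixels"][:,:,::-1];a=cv2.imread("pics/side0.png")
cv2.imwrite("pics/side1.png",d)
r=cv2.cvtColor(d,6)[296:332,262:318];b=cv2.cvtColor(a,6)[296:332,262:318]
for n,g in(("now",r),("start",b)):
    print(n);[print("".join("#" if p>150 else "+" if p>110 else "." for p in row[14:46])) for row in g[4:26]]
```

```text
now
#####+..........................
####+...........................
###+............................
###+............................
###+............................
##++............................
+++.............................
....++..........................
.....++.........................
.....++++++++...................
.....+++++++++++++++++++++++....
.+...+++++++++++++++++++++++++++
++...++++.....++++++++++++++++++
.....+++++...+++++++++++++++++++
.....+++++++++++++++++++++++++++
++++.+++++++++++++++++++++++++++
+++...++++++++++++++++++++++++++
+++.....++...+++++++++++++++++++
+.....................++++++++++
..........................+.....
................................
................................
start
################################
################################
###+++##########################
###+..+################++#######
###+...+##############+.+#######
##++....++++++++++##++..+#######
+++.....+#######+++++...+#######
........###########+.....+######
.......+############.....++#####
.......+###+++++####.......+++++
.......+###+....+##+............
.......+###+++.++##+............
.......+###########+............
.+.....+###########+......+.....
+++.....+##########+............
+++.........+++++++.............
+++.............................
++..............................
+...............................
................................
................................
................................
```

Create asc.py:
```python
from h import *
import cv2,sys
def asc(n,w,k,rot=False):
    c=ctrl.capture(n);u,v=proj(c,[.597,.192,.087]);u,v=int(u),int(v)
    if not(w<u<560-w and w<v<420-w): print(n,"out",u,v);return
    g=cv2.resize(cv2.cvtColor(c["pixels"],7)[v-w:v+w,u-w:u+w],(k,k//2),interpolation=cv2.INTER_AREA)
    if rot:g=g[::-1,::-1]
    lo,hi=np.percentile(g,[5,97]);print(n,u,v,lo,hi)
    for r in g:print("".join(".:-=+*#@"[int(np.clip((p-lo)/(hi-lo+1)*8,0,7))] for p in r))
    cv2.imwrite(f"pics/{n}_a.png",c["pixels"][:,:,::-1])
for a in sys.argv[1:]:
    asc(a,26 if a=="wrist" else 14,76 if a=="wrist" else 56,a=="wrist")
```

```bash
python3 asc.py wrist scene
```

```text
wrist 277 203 50.0 229.38999999999987
*-........................................................................:-
*-........................................................................:-
*-........................................................................:-
+-........................................................................:-
=:........................................................................:-
-:..................::++**++-.............................................:-
=-..................:=@@@@@@+:............................................:-
=-..................:=@@@@@#=:............................................:-
=:..................:=@@@@@#=.............................................:-
=:..................:=@@@@@#=.............................................:-
-:..................:=@@@@@#=.............................................:-
-:..................-=@@@@@@+:............................................:-
-:..................-+@@@@@@+:............................................:-
-:..................-+@@@@@@+:...............................
[... 2785 characters left out ...]
==******##@@@@@@
******==::............==**##==........::--++++**##@@@@@@
******++--............::++**==..........::--==**##@@@@@@
********==::............::--::..........::--++####@@@@@@
********++--....................::::::::::==######@@@@@@
**********==::............::::----==++----++######@@@@@@
****######++--............--++======++++--==**######@@@@
##########**==::........::==**==--==++++----**######@@@@
@@##########++--........::==**==::--++++::::==########@@
@@##########**==........::==**--..--++==::..--**####@@@@
@@@@##########++--......::==++--::--++==::..::==**######
@@@@##########**==::....::==**==----==--......--**######
@@@@@@##########++--......--==--::::::........::==######
```

Scene and wrist both show "1" on top with "0" on the far side, so one push gives one click. Second click:

drive_effector --ticks '[{"jaw":0,"dx":-0.005},{"jaw":0,"dx":-0.005,"dz":0.02},{"jaw":0,"dx":-0.005,"dz":0.02},{"jaw":0,"dx":0.003,"dz":0.02},{"jaw":0,"dx":0.01,"dz":0.02},{"jaw":0,"dx":0.017,"dz":0.02},{"jaw":0,"dx":0.024,"dz":0.02},{"jaw":0,"dx":0.031,"dz":0.02},{"jaw":0,"dx":0.037,"dz":0.02},{"jaw":0,"dx":0.037,"dz":0.02},{"jaw":0,"dx":0.037},{"jaw":0},{"jaw":0}]'

```text
clock: 20.62
tcp_pos: [0.565, 0.1922, 0.0876]
orientation: [-0.0, 1.0, -0.004, 0.0]
contact_force: [-0.0, 0.1, -0.3]
grip_width: 0.0006
gripper_force: 0.0
```

```bash
python3 asc.py scene
```

```text
scene 393 153 37.0 199.0
========++================================++++**##@@@@@@
==++++++++++==============================********######
++++++++++++++============================++**++++******
==++++++++++++================--==============++********
====++++++++++====--------------------======++**##@@@@@@
============------::::::..::::::::::--======++##@@@@@@@@
--------::::::::..................::--======++##@@@@@@@@
::................................::==++++++**##@@@@@@@@
..................................--++******####@@@@@@@@
::................................--++****####@@@@@@@@@@
::....................::------------++******##@@@@@@@@@@
--::................--==****++++==--++******####@@@@@@@@
++==::............::--==**++++****==--++****####@@@@@@@@
**++--..............--==++++++**##++--==******####@@@@@@
****++::............::++##**++****==::--++******##@@@@@@
****++--::..........::++####**++++++----==******##@@@@@@
******==::............==**########**==::--++++**##@@@@@@
******++--............::++********++--::::====**##@@@@@@
******++==::............--====----::....::==++**##@@@@@@
********++--............................::==**####@@@@@@
******##**==::..............::..........::++######@@@@@@
**########++--............--==::........::==**######@@@@
##########**==::..........==++--..........--**########@@
@@##########++--........::==**--..........::==**######@@
@@##########**==........::==++--............--**########
@@@@########**++::......::==++--............::==**######
@@@@##########**==::....::==++--..............--**######
@@@@@@##########++--......::--::..............::==**####
```

Numeral 2 is up with 1 below it. Third click:

drive_effector --ticks '[{"jaw":0,"dx":-0.005},{"jaw":0,"dx":-0.005,"dz":0.02},{"jaw":0,"dx":-0.005,"dz":0.02},{"jaw":0,"dx":0.003,"dz":0.02},{"jaw":0,"dx":0.01,"dz":0.02},{"jaw":0,"dx":0.017,"dz":0.02},{"jaw":0,"dx":0.024,"dz":0.02},{"jaw":0,"dx":0.031,"dz":0.02},{"jaw":0,"dx":0.037,"dz":0.02},{"jaw":0,"dx":0.037,"dz":0.02},{"jaw":0,"dx":0.037},{"jaw":0},{"jaw":0}]'

```text
clock: 22.3
tcp_pos: [0.565, 0.1922, 0.0876]
orientation: [-0.0, 1.0, -0.004, 0.0]
contact_force: [-0.1, -0.4, 0.4]
grip_width: 0.0007
gripper_force: 0.0
```

```bash
python3 asc.py scene | sed -n 10,29p
```

```text
..................................--++******##@@@@@@@@@@
::................................--******####@@@@@@@@@@
::....................::--------::--++******##@@@@@@@@@@
--::................--++****++==----++******##@@@@@@@@@@
++==::............::==##****++====----++******##@@@@@@@@
**++==............::==##**++++++**==--==******##@@@@@@@@
****++::............--**####++++++==::--++******##@@@@@@
****++--............::++####++++++==----==******##@@@@@@
******==::............==**########**==::--++++**##@@@@@@
******++--............::++********++--::::====**##@@@@@@
********==::............--====----::::..::==++**##@@@@@@
********++--................::..::::::::::==**####@@@@@@
******##**==................::----====--::++########@@@@
##########++--............::========++==--==**######@@@@
##########**==::..........::========++++----++########@@
############++::..........--====++****++::::==########@@
@@##########**==::........==++++++++++--....--++########
@@@@########**++::......::==**==------::....::==**######
@@@@##########**==::....::==++==----::........--++######
@@@@@@##########++--......--==--::::..........::==**####
```

Now a 3 is up with the 2 below it. Fourth click, then I'll back right off and look.

drive_effector --ticks '[{"jaw":0,"dx":-0.005},{"jaw":0,"dx":-0.005,"dz":0.02},{"jaw":0,"dx":-0.005,"dz":0.02},{"jaw":0,"dx":0.003,"dz":0.02},{"jaw":0,"dx":0.01,"dz":0.02},{"jaw":0,"dx":0.017,"dz":0.02},{"jaw":0,"dx":0.024,"dz":0.02},{"jaw":0,"dx":0.031,"dz":0.02},{"jaw":0,"dx":0.037,"dz":0.02},{"jaw":0,"dx":0.037,"dz":0.02},{"jaw":0,"dx":0.037},{"jaw":0,"dx":0.037,"dz":-0.05},{"jaw":0,"dx":-0.02,"dy":0.05,"dz":-0.1},{"jaw":0,"dx":-0.08,"dy":0.1,"dz":-0.1},{"jaw":0,"dx":-0.14,"dy":0.15,"dz":-0.1},{"jaw":0,"dx":-0.2,"dy":0.2,"dz":-0.1},{"jaw":0,"dx":-0.2,"dy":0.25,"dz":-0.1},{"jaw":0,"dx":-0.2,"dy":0.25,"dz":-0.1}]'

```text
clock: 24.6
tcp_pos: [0.3628, -0.0575, 0.1876]
orientation: [0.0, 1.0, -0.005, 0.001]
contact_force: [-0.0, -0.1, -0.1]
grip_width: 0.0005
gripper_force: 0.0
```

Run:
```python
from h import *
import cv2
A=ctrl.capture("scene")["pixels"][:,:,::-1];B=ctrl.capture("side")["pixels"][:,:,::-1];C=cv2.imread("pics/w_home.png")
z=lambda i,x,y,w,h,W,H:cv2.resize(i[y:y+h,x:x+w],(W,H),interpolation=cv2.INTER_CUBIC)
t=np.hstack([z(A,370,135,40,30,400,300),z(B,265,290,48,36,400,300)])
b=np.hstack([z(A,300,60,180,135,400,300),z(C,0,0,560,420,400,300)])
cv2.imwrite("pics/f.png",np.vstack([t,b]));cv2.imwrite("pics/sceneF.png",A);cv2.imwrite("pics/sideF.png",B)
a0=cv2.imread("pics/scene0.png")
for n,(x,y,w,h) in dict(tip=(148,236,70,55),bottle=(240,240,45,52),comb=(318,238,60,50)).items():
    print(n,cv2.absdiff(A,a0)[y:y+h,x:x+w].mean())
```

```text
tip 2.172813852813853
bottle 2.4269230769230767
comb 2.790888888888889
```

View pics/f.png

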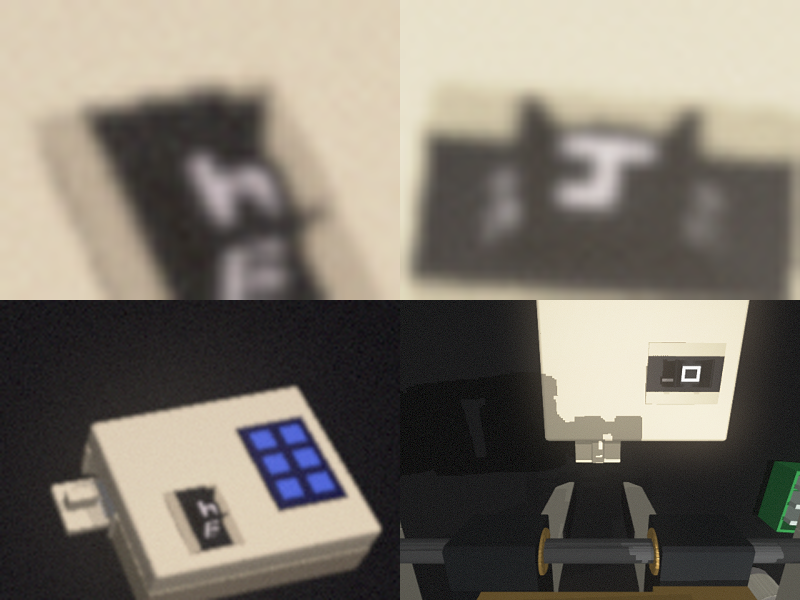

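The wheel shows 4 straight up in both views, and the cassette sits in the slot with its handle end out. One check on how far the handle protrudes:

Run:
```python
from h import *
c=ctrl.capture("scene")
b=np.array([.5526,.2426]);a=-.013;R=np.array([[np.cos(a),-np.sin(a)],[np.sin(a),np.cos(a)]])
for uv in((323.4,144.1),(329.7,163.8)):
    print(R.T@(ray(c,*uv,.01)[:2]-b))
print("expected y -0.165, x -.045±.031")
```

```text
[-0.07098447 -0.16346397]
[-0.01145415 -0.16642317]
expected y -0.165, x -.045±.031
```

The handle edge measures 165 mm from the blotter's centre, as it should when the cassette is home. Handing in.

```bash
python3 -c "
from plant import ctrl
print(ctrl.hand_in())"
```

```text
the job is handed in; nothing more can be done
None
```

The job is handed in at about 25 s of the 72 s: the cassette is home against the slot stop, the wheel shows 4 straight up, the gripper is clear of everything, and the bottle, tip box and comb stand are where they were.

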